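# Swing out the tablet stand's prop leg

### The arm

A 6-joint arm with a two-finger parallel gripper is mounted at the origin on the work surface. World frame = base frame: x ahead of the robot, y to its left, z up, the work surface at z = 0. Lengths are in m, angles in rad, forces in N, time in s.
With the tool pointing down it reaches from about 0.275 to 0.975 m from the base axis. Payload 8.4 kg.
Tool frame: the origin (TCP) lies at the very end of the fingers, on their centre line; the grasp point (between the pads) lies bot.grasp_offset behind it (bot.grasp_offset is the distance from the TCP to the grasp point, in m); z points along the fingers, y is the direction in which the jaws open and shut (so a half turn about z gives the same grasp; the last joint's range is limited). The gripper opens to 92 mm and grips with 3 to 60 N. Pads are 20 mm wide; open, the fingers measure 128 mm over their backs; the gripper's body (75 mm by 189 mm) begins 69 mm behind the grasp point.
Start: joints at [-1.312, 0.353, 1.633, -0, 1.155, -0.002], TCP at [0.161, -0.604, 0.215] pointing down, gripper open.
Joint ranges: [-2.63, 2.63], [-0.92, 2.1], [0.06, 2.66], [-1.3, 4.44], [0, 2.69], [-3.02, 3.02]. Speed limits (rad/s): [2.22, 2.22, 2.79, 3.14, 3.14, 3.14].

### API

Orientations are given as [roll, pitch, yaw] about the fixed x, y, z axes, in that order (R = Rz(yaw) Ry(pitch) Rx(roll)).
In Python, from station import bot gives the robot as it stands. The module is installed in compiled form; this text tells all that it offers.
- The arm moves only by the tool play_rows, never from a script. Its argument "steps" is a list of rows, each an object with "claw": the closure, from -1 (fully open) to 1 (shut), so that 0 is half open; "offset": the shift along the tool's x, y, z in m, a list of three; "delta_rot": the turn, a rotation vector about the tool's x, y, z in degrees, a list of three. In form: [{"claw": claw, "offset": [dx, dy, dz], "delta_rot": [ax, ay, az]}, ...]. A call has 1 to 5 rows; each row shifts and turns the pose as measured when the row begins, along the tool's axes as they then stand; what a row does not reach is not made up. A row lasts 1/12 s, in which the tool goes at most 41.7 mm and 7.16 degrees, less where a joint would pass 70% of its speed; a pose out of reach is approached as far as the arm can. A call with a gripper value outside its range is refused whole. The fingers move at their own pace and stop on an object; the grip force is fixed at half the most. Time passes only in rows, so rows that do not move let the fingers close. It gives the time, the measured TCP pose, the force and the opening at its end, in the units of the state.
- bot.read_state(): the state, without advancing time (a new reading comes with each control period).
- bot.camera(name): name is "scene" or "side" or "wrist"; returns a dict with "img" (400x640x3 uint8, red, green, blue), "intrinsics" (3x3 intrinsics, pixels), "world_from_camera" (4x4, takes a point from camera to world coordinates). Camera axes: x right, y up, looking along -z (the intrinsics and any distortion apply to the point x, -y, -z); pixel columns grow to the right and rows downward; lengths in m; the calibration is good to about 2 mm. A picture is of the moment at which its call begins. There is no depth.
- bot.finish_job(): hands the job in, once; it reports no verdict.
The state is a dict: "time_s": time; "joint_positions": joint angles; "dq": joint speeds; "joint_efforts": joint torques, N m; "eef_pos": TCP position; "ee_rot": TCP orientation; "force": force on the tool from outside, world axes, zero at the start; "moment": the same for the moment, N m; "opening": finger opening in m.
Only numpy, scipy, OpenCV 4.12 (cv2) and the standard library are available. Lean on these libraries where they do the work, as an engineer would, in place of code of your own. Each camera call takes 0.05 s, during which the arm holds its last target.

### The job

Get the tablet stand beside the tea things ready: the wide, low one with the ledge, not the narrow photo frame. Push the half-folded prop leg on its back all the way out until it comes up against its stop, keeping the stand upright in its place and leaving the photo frame's strut as it is.

Things in the scene. Friction and masses are not known exactly. Their poses are not given: they have to be found in the camera images.
- tablet_stand: Loose aluminium tablet stand, 0.85 kg, wider than tall: upright panel 200 wide (y), 8 thick (centred at x = 0), 150 mm high; foot 10 mm thick reaching 62 mm to the front (-x) with a 24 mm high ledge, no foot behind. Origin on the table under the panel; x out of the back, z up. Prop leg at the back on a vertical hinge at x 8, y -50 mm; the gap between leg and panel is open at the top.
- prop_leg (a joint): Angle (rad) of the stand's prop leg, a solid plate 120 long, 6 thick (centred on the hinge), from 2 to 133 mm above the table. 0 = folded, along the stand's +y; at q it points along (sin q, cos q) in the stand's x, y. Firm stop at 1.745 (100 deg). Starts at 0.65 to 1.0. Friction hinge: under 1 N at the free end moves it, it stays where left.
- photo_frame: Loose wooden photo frame, a bystander to either side of the stand: narrow and tall, 114 wide (y), 165 high, 12 mm thick, foot 8 mm thick reaching 50 mm to the front (-x). Origin on the table under its middle; x out of the back, z up. Its own part-open cardboard strut, 70 long, 112 mm high, is hinged vertically at the back at x 11, y -30 mm.
- strut_tip (a point): Top free corner of the photo frame's strut, 112 mm above the table.
Things that resemble listed ones, but are neither listed nor needed, are in the scene too. What is shaped like the tablet_stand but purple or turquoise is not meant.

How it is judged:
By the outcome, as a careful person would: the job done as asked, in the order asked, and still so for the second after the job is handed in, with the robot touching nothing.
It also fails if it takes over 32 s, if anything falls off the work surface, if the arm or the gripper's body presses on something with over 40 N, if the wrist force passes 120 N, or if a joint passes its speed limit or range.

## Working session

There is one attempt and no reset: what is moved stays moved. The work goes in short steps, Python scripts to look and compute and a tool call to move; the robot and the scene stay as the last step left them, time stands still between calls to the robot, and variables do not carry over. Pictures are saved under pics/ and viewed, and the job is handed in when it is done.

Besides the shell and the picture viewer there is one more tool, called as name(argument=value, ...), one argument or row to a line, values as JSON. play_rows: Moves the arm, as the interface text tells. Its arguments: {"type":"object","properties":{"steps":{"type":"array"}},"required":["steps"]}

```bash
mkdir -p pics
python3 - <<'E'
from station import bot
import cv2,numpy as np
for n in ["scene","side","wrist"]:
    c=bot.camera(n); cv2.imwrite(f"pics/{n}0.png",c["img"][:,:,::-1]); np.savez(f"pics/{n}0.npz",**c)
    print(n,c["intrinsics"].round(1).tolist(),c["world_from_camera"].round(3).tolist(), [k for k in c])
s=bot.read_state();print(s, bot.grasp_offset)
E
```

```text
scene [[425.4, 0.0, 314.8], [0.0, 425.4, 200.1], [0.0, 0.0, 1.0]] [[0.504, -0.567, 0.651, 1.382], [0.863, 0.343, -0.37, -0.562], [-0.014, 0.748, 0.663, 0.855], [0.0, 0.0, 0.0, 1.0]] ['img', 'intrinsics', 'world_from_camera']
side [[451.6, 0.0, 329.8], [0.0, 451.6, 192.8], [0.0, 0.0, 1.0]] [[-0.977, 0.145, -0.157, 0.44], [-0.213, -0.599, 0.772, 0.835], [0.018, 0.787, 0.616, 0.897], [0.0, 0.0, 0.0, 1.0]] ['img', 'intrinsics', 'world_from_camera']
wrist [[275.4, 0.0, 316.8], [0.0, 275.4, 199.5], [0.0, 0.0, 1.0]] [[0.257, 0.934, 0.248, 0.231], [-0.966, 0.249, 0.063, -0.585], [-0.003, -0.255, 0.967, 0.384], [0.0, 0.0, 0.0, 1.0]] ['img', 'intrinsics', 'world_from_camera']
{'time_s': 0.15, 'joint_positions': array([-1.31237947e+00,  3.53520451e-01,  1.63392644e+00, -3.31627477e-06,
        1.15520264e+00, -2.40462146e-03]), 'dq': array([-0.00075258, -0.00227435, -0.00239455,  0.00180302,  0.00032116,
       -0.00012322]), 'joint_efforts': array([ 7.37258997e-04, -5.94206107e+01, -3.34469426e+01,  6.98036305e-02,
        2.03617261e-02, -7.00938699e-05]), 'eef_pos': array([ 0.1610749 , -0.60351181,  0.21403232]), 'ee_rot': array([-3.14053578e+00,  4.91180779e-07,  2.60822820e-01]), 'force': array([ 0.23462525,  0.6685363 , -0.70558787]), 'moment': array([-0.04479202,  0.00027887, -0.03025906]), 'opening': 0.09193436749221168} 0.0187
```

View pics/scene0.png

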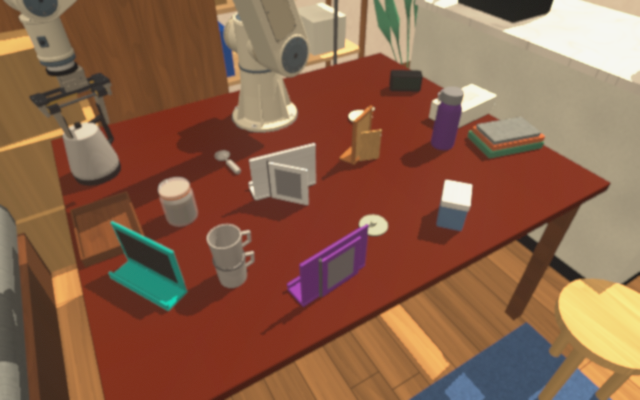

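View pics/side0.png

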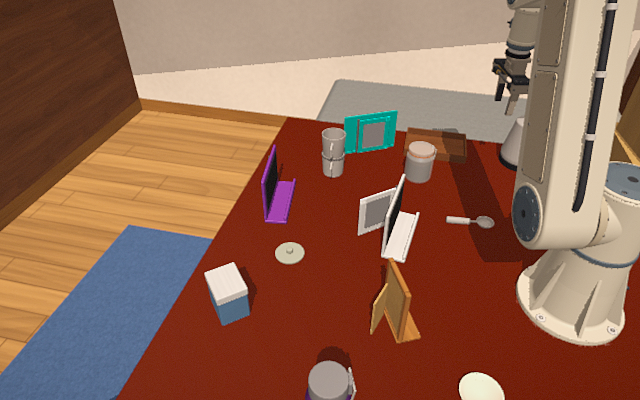

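View pics/wrist0.png

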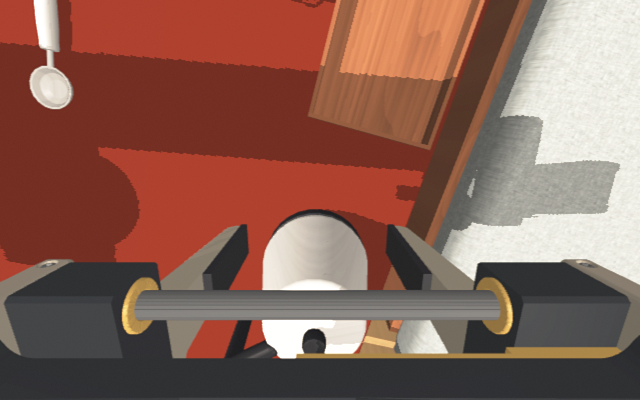

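Run:
```python
import cv2
a=cv2.imread("pics/scene0.png")[125:225,210:340];b=cv2.imread("pics/side0.png")[160:290,330:450]
cv2.imwrite("pics/sz.png",cv2.resize(a,None,fx=6,fy=6,interpolation=cv2.INTER_NEAREST))
cv2.imwrite("pics/dz.png",cv2.resize(b,None,fx=4.5,fy=4.5,interpolation=cv2.INTER_NEAREST))
```

```text
(no output)
```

View pics/sz.png

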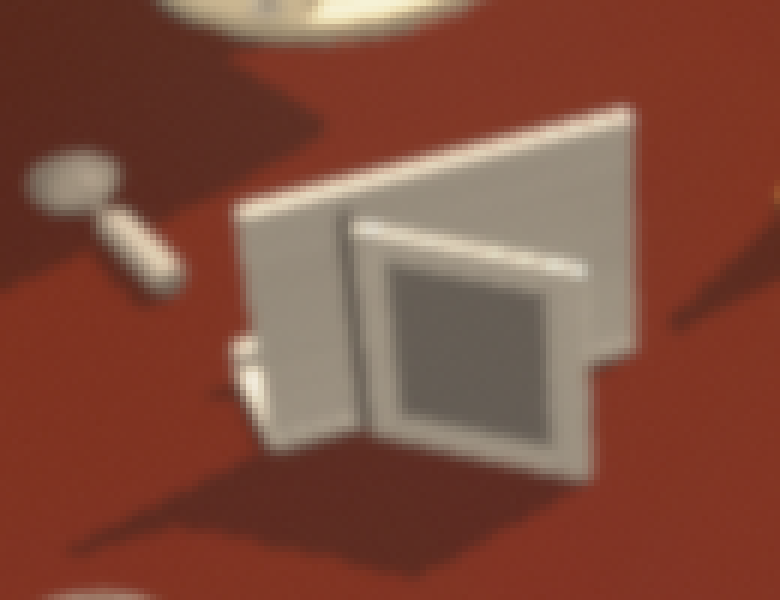

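View pics/dz.png

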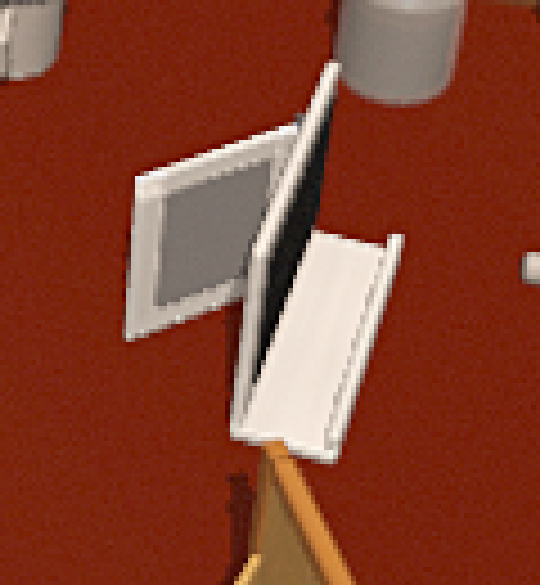

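```bash
cat > h.py <<'E'
import numpy as np
def ray(c,u,v):
    K=c["intrinsics"];T=c["world_from_camera"]
    d=np.array([(u-K[0,2])/K[0,0],-(v-K[1,2])/K[1,1],-1.]);return T[:3,3],T[:3,:3]@d
def onz(c,u,v,z):
    o,d=ray(c,u,v);return o+d*(z-o[2])/d[2]
def tri(c1,p1,c2,p2):
    o1,d1=ray(c1,*p1);o2,d2=ray(c2,*p2)
    s=np.linalg.lstsq(np.c_[d1,-d2],o2-o1,rcond=None)[0]
    a=o1+s[0]*d1;b=o2+s[1]*d2;return (a+b)/2,np.linalg.norm(a-b)
def proj(c,P):
    K=c["intrinsics"];T=c["world_from_camera"];p=T[:3,:3].T@(np.asarray(P)-T[:3,3]);p=p/-p[2]
    return K[0,0]*p[0]+K[0,2],-K[1,1]*p[1]+K[1,2]
E
python3 - <<'E'
from h import *
s=np.load("pics/scene0.npz");d=np.load("pics/side0.npz")
f=lambda *a:print(*[np.round(x,4) for x in a])
f("panel tops scene",onz(s,250,159.8,.15),onz(s,315.3,144.5,.15))
f("panel tops side",onz(d,387.3,215.1,.15),onz(d,404,174.4,.15))
f("leg hinge,free scene",onz(s,269,162.8,.133),onz(s,307.8,169.5,.133),onz(s,308.3,204.7,.002))
f("leg free side",onz(d,361.1,200,.133),onz(d,358.4,235.1,.002))
f("panel bottom",onz(s,255.8,199.5,0),onz(s,315.5,183.5,0),onz(d,382.2,256.7,0))
f("tri",*tri(s,(250,159.8),d,(404,174.4)),*tri(s,(315.3,144.5),d,(387.3,215.1)))
f("tri leg",*tri(s,(307.8,169.5),d,(361.1,200)))
# jars, frame
f("mugs",onz(s,232,285,0),onz(s,180,222,0),onz(s,372,225,0.0),"frame",onz(s,360,162,0),onz(d,408,340,0),onz(d,373,330,0))
E
```

```text
Traceback (most recent call last):
numpy._core._exceptions._UFuncNoLoopError: ufunc 'multiply' did not contain a loop with signature matching types (dtype('<U16'), dtype('float64')) -> None
```

Run:
```python
from h import *
s=np.load("pics/scene0.npz");d=np.load("pics/side0.npz")
f=lambda *a:print(*[x if isinstance(x,str) else np.round(x,4) for x in a])
f("panel tops scene",onz(s,250,159.8,.15),onz(s,315.3,144.5,.15))
f("panel tops side",onz(d,387.3,215.1,.15),onz(d,404,174.4,.15))
f("leg hinge,free scene",onz(s,269,162.8,.133),onz(s,307.8,169.5,.133),onz(s,308.3,204.7,.002))
f("leg free side",onz(d,361.1,200,.133),onz(d,358.4,235.1,.002))
f("panel bottom",onz(s,255.8,199.5,0),onz(s,315.5,183.5,0),onz(d,382.2,256.7,0))
f("tri",*tri(s,(250,159.8),d,(404,174.4)),*tri(s,(315.3,144.5),d,(387.3,215.1)))
f("tri leg",*tri(s,(307.8,169.5),d,(361.1,200)))
f("mugs",onz(s,232,285,0),onz(s,180,222,0),onz(s,372,225,0.0),"frame",onz(s,360,162,0),onz(d,408,340,0),onz(d,373,330,0))
```

```text
panel tops scene [ 0.4477 -0.2384  0.15  ] [ 0.4779 -0.0435  0.15  ]
panel tops side [ 0.4684 -0.0466  0.15  ] [ 0.4422 -0.2349  0.15  ]
leg hinge,free scene [ 0.4668 -0.1901  0.133 ] [ 0.5515 -0.1111  0.133 ] [ 0.5519 -0.1133  0.002 ]
leg free side [ 0.5452 -0.1124  0.133 ] [ 0.5452 -0.1137  0.002 ]
panel bottom [ 0.4467 -0.2375  0.    ] [ 0.4747 -0.0432  0.    ] [ 0.4678 -0.0461  0.    ]
tri [ 0.4428 -0.2373  0.1474] 0.0019 [ 0.4711 -0.0432  0.1491] 0.0081
tri leg [ 0.547  -0.1109  0.1319] 0.0051
mugs [ 0.7101 -0.4213  0.    ] [ 0.423  -0.4657  0.    ] [ 7.181e-01 -1.000e-04  0.000e+00] frame [ 0.454   0.1424 -0.    ] [0.378  0.2014 0.    ] [0.4598 0.1929 0.    ]
```

play_rows(
  steps=[
    {"claw": 1, "offset": [0, 0, -0.03], "delta_rot": [0, 0, 0]},
    {"claw": 1, "offset": [0, 0, -0.03], "delta_rot": [0, 0, 7]},
    {"claw": 1, "offset": [0, 0, 0], "delta_rot": [0, 0, 7]},
    {"claw": 1, "offset": [0, 0, 0], "delta_rot": [0, 0, 7]},
    {"claw": 1, "offset": [0, 0, 0], "delta_rot": [0, 0, 7]},
  ],
)

```text
time_s: 0.57
eef_pos: [0.1607, -0.6021, 0.2745]
ee_rot: [-3.136, 0.003, -0.237]
force: [-0.6, -0.2, -0.6]
opening: 0.0607
```

```bash
cat >> h.py <<'E'
from scipy.spatial.transform import Rotation as Ro
def delta(st,P):
    R=Ro.from_euler('xyz',st["ee_rot"]).as_matrix();return R.T@(np.asarray(P)-st["eef_pos"])
E
python3 - <<'E'
from h import *
from station import bot
st=bot.read_state();print(st["time_s"],st["eef_pos"],st["ee_rot"],st["opening"],st["force"]);print(delta(st,[.505,-.097,.27]))
E
```

```text
0.5667 [ 0.16070079 -0.60212712  0.27446776] [-3.13618356e+00  2.98178723e-03 -2.37473076e-01] 0.0607154208690055 [-0.55374255 -0.22277962 -0.57300798]
[ 0.21581917 -0.57191742  0.00691789]
```

play_rows(
  steps=[
    {"claw": 1, "offset": [0, 0, 0], "delta_rot": [0, 0, 4.5]},
    {"claw": 1, "offset": [0.0165, -0.036, 0], "delta_rot": [0, 0, 0]},
    {"claw": 1, "offset": [0.0165, -0.036, 0], "delta_rot": [0, 0, 0]},
    {"claw": 1, "offset": [0.0165, -0.036, 0], "delta_rot": [0, 0, 0]},
    {"claw": 1, "offset": [0.0165, -0.036, 0], "delta_rot": [0, 0, 0]},
  ],
)

```text
time_s: 0.98
eef_pos: [0.2676, -0.4883, 0.2734]
ee_rot: [-3.138, 0.005, -0.339]
force: [1.0, -0.5, 0.0]
opening: 0.0272
```

play_rows(
  steps=[
    {"claw": 1, "offset": [0.0165, -0.036, 0], "delta_rot": [0, 0, 0]},
    {"claw": 1, "offset": [0.0165, -0.036, 0], "delta_rot": [0, 0, 0]},
    {"claw": 1, "offset": [0.0165, -0.036, 0], "delta_rot": [0, 0, 0]},
    {"claw": 1, "offset": [0.0165, -0.036, 0], "delta_rot": [0, 0, 0]},
    {"claw": 1, "offset": [0.0165, -0.036, 0], "delta_rot": [0, 0, 0]},
  ],
)

```text
time_s: 1.4
eef_pos: [0.4094, -0.3379, 0.273]
ee_rot: [-3.138, 0.005, -0.341]
force: [1.1, -0.1, -0.4]
opening: 0.0006
```

Run:
```python
from h import *
from station import bot
st=bot.read_state();print(st["time_s"],st["eef_pos"],st["ee_rot"],st["opening"],st["force"]);print(delta(st,[.505,-.097,.22]))
```

```text
1.4 [ 0.40938206 -0.33788315  0.27299662] [-3.13798983  0.00545868 -0.3413338 ] 0.000583402996872899 [ 1.0567073  -0.10352205 -0.43636177]
[ 0.00975655 -0.2588015   0.05387692]
```

play_rows(
  steps=[
    {"claw": 1, "offset": [0.001, -0.04, 0.0], "delta_rot": [0, 0, 0]},
    {"claw": 1, "offset": [0.001, -0.04, 0.0], "delta_rot": [0, 0, 0]},
    {"claw": 1, "offset": [0.001, -0.04, 0.0], "delta_rot": [0, 0, 0]},
    {"claw": 1, "offset": [0.001, -0.04, 0.0], "delta_rot": [0, 0, 0]},
    {"claw": 1, "offset": [0.001, -0.04, 0.0], "delta_rot": [0, 0, 0]},
  ],
)

```text
time_s: 1.82
eef_pos: [0.4847, -0.1437, 0.273]
ee_rot: [-3.138, 0.005, -0.342]
force: [1.3, 0.0, -0.0]
opening: 0.0005
```

Run:
```python
from h import *
from station import bot
st=bot.read_state();print(st["time_s"],st["eef_pos"],st["ee_rot"],st["opening"],st["force"]);print(delta(st,[.505,-.097,.22]))
```

```text
1.8167 [ 0.484734   -0.14373221  0.27304453] [-3.13804971  0.00469999 -0.3415654 ] 0.0005444197193849873 [ 1.28415241  0.04547011 -0.04344923]
[ 0.003691   -0.05063271  0.05320749]
```

play_rows(
  steps=[
    {"claw": 1, "offset": [0.002, -0.028, 0.02], "delta_rot": [0, 0, 0]},
    {"claw": 1, "offset": [0.002, -0.022, 0.03], "delta_rot": [0, 0, 0]},
    {"claw": 1, "offset": [0, 0, 0], "delta_rot": [0, 0, 0]},
  ],
)

```text
time_s: 2.07
eef_pos: [0.5085, -0.089, 0.2234]
ee_rot: [-3.135, 0.0, -0.337]
force: [-1.3, 0.3, -1.6]
opening: 0.0004
```

Run:
```python
from h import *
from station import bot
import cv2
st=bot.read_state();print(st["time_s"],st["eef_pos"],st["ee_rot"],st["force"]);print(delta(st,[.505,-.097,.09]))
a=bot.camera("scene");b=bot.camera("wrist");d=bot.camera("side")
np.savez("pics/wrist1.npz",**b)
z=np.vstack([cv2.resize(np.hstack([cv2.resize(a["img"][80:280,160:420],(400,308)),cv2.resize(d["img"][100:300,280:540],(400,308))]),(800,308))])
cv2.imwrite("pics/m1.png",z[:,:,::-1]);cv2.imwrite("pics/w1.png",b["img"][:,:,::-1])
```

```text
2.0667 [ 0.50853952 -0.08903571  0.22336749] [-3.13538781e+00  1.18273669e-04 -3.36506076e-01] [-1.28152525  0.28249841 -1.56997603]
[-0.00069549  0.00951368  0.13331111]
```

View pics/m1.png

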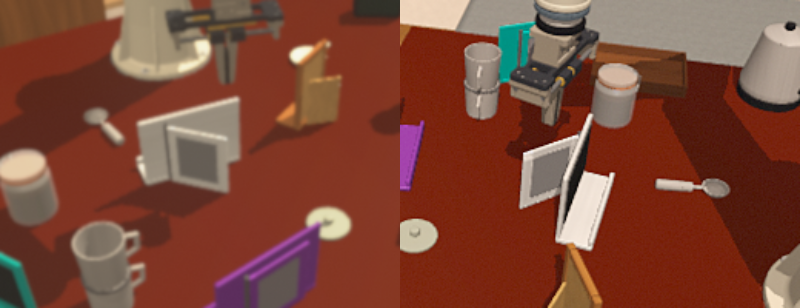

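View pics/w1.png

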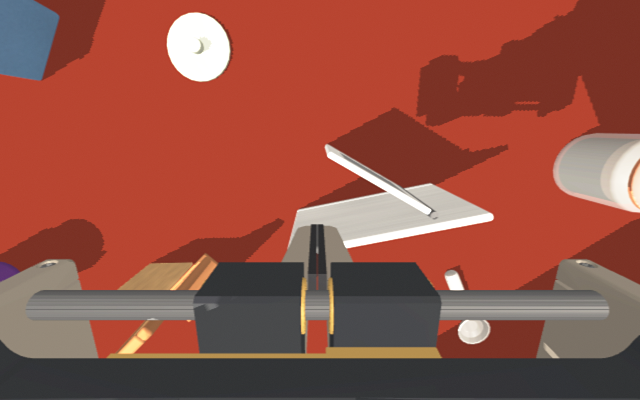

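Run:
```python
from h import *
import cv2
c=np.load("pics/wrist1.npz");im=c["img"][125:260,280:510]
cv2.imwrite("pics/w1z.png",cv2.resize(im,None,fx=3.4,fy=3.4,interpolation=cv2.INTER_NEAREST)[:,:,::-1])
for p,z in [((327,147),.133),((435,214),.133),((493,217),.15),((346,247),.15)]: print(p,onz(c,*p,z).round(4))
print(proj(c,[.5085,-.089,.2234]))
```

```text
(327, 147) [ 0.5574 -0.1159  0.133 ]
(435, 214) [ 0.4596 -0.1963  0.133 ]
(493, 217) [ 0.4466 -0.2413  0.15  ]
(346, 247) [ 0.4627 -0.1025  0.15  ]
(np.float64(316.53410519671684), np.float64(239.59337092082063))
```

View pics/w1z.png

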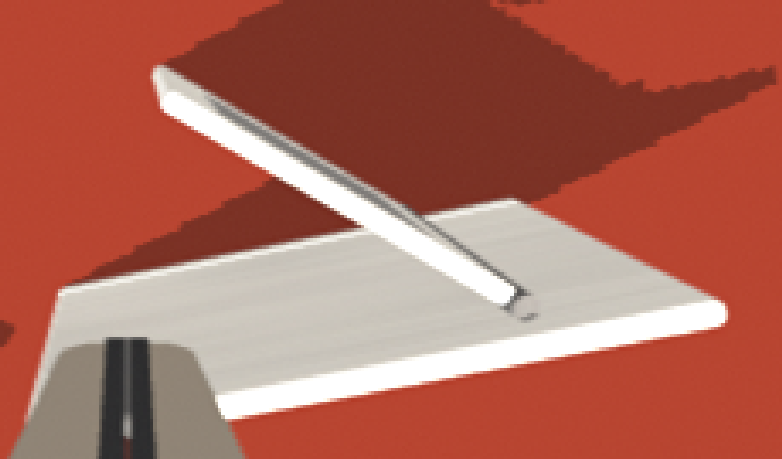

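Run:
```python
from h import *
c=np.load("pics/wrist1.npz")
for p,z in [((329.2,153.3),.133),((434,212.5),.133),((492,216.8),.15),((345.3,244),.15)]: print(p,onz(c,*p,z).round(4))
```

```text
(329.2, 153.3) [ 0.5512 -0.1159  0.133 ]
(434, 212.5) [ 0.4615 -0.1957  0.133 ]
(492, 216.8) [ 0.4471 -0.2404  0.15  ]
(345.3, 244) [ 0.4659 -0.1028  0.15  ]
```

play_rows(
  steps=[
    {"claw": 1, "offset": [-0.001, 0.009, 0.025], "delta_rot": [0, 0, 0]},
    {"claw": 1, "offset": [0, 0, 0.035], "delta_rot": [0, 0, 0]},
    {"claw": 1, "offset": [0, 0, 0.035], "delta_rot": [0, 0, 0]},
    {"claw": 1, "offset": [0, 0, 0.03], "delta_rot": [0, 0, 0]},
    {"claw": 1, "offset": [0, 0, 0], "delta_rot": [0, 0, 0]},
  ],
)

```text
time_s: 2.63
eef_pos: [0.5127, -0.1093, 0.1081]
ee_rot: [-3.136, -0.023, -0.344]
force: [-0.9, 0.4, 0.3]
opening: 0.0006
```

```bash
cat > plan.py <<'E'
from h import *
from station import bot
H=np.array([.461,-.193])
def plan(r=.098):
    st=bot.read_state();print(st["time_s"],st["eef_pos"].round(4),st["ee_rot"].round(3),st["force"].round(1))
    yaw=st["ee_rot"][2]
    for a in [40,30,20,10,0,-8,-14,-18]:
        A=np.radians(a);e=np.array([np.cos(A),np.sin(A)]);n=np.array([np.sin(A),-np.cos(A)])
        ph=A-yaw;s=.01*abs(np.sin(ph))+.018*np.cos(ph)
        P=H+r*e-(.003+s)*n
        print(a,P.round(4),delta(st,[*P,.09]).round(4))
if __name__=="__main__":plan()
E
python3 plan.py
```

```text
2.6333 [ 0.5127 -0.1093  0.1081] [-3.136 -0.023 -0.344] [-0.9  0.4  0.3]
40 [ 0.5228 -0.1141] [0.0107 0.0012 0.0184]
30 [ 0.5347 -0.1247] [0.0256 0.0071 0.0187]
20 [ 0.5451 -0.1376] [0.0397 0.0158 0.0189]
10 [ 0.5534 -0.1528] [0.0526 0.0272 0.0191]
0 [ 0.559  -0.1697] [0.0636 0.0413 0.0193]
-8 [ 0.5612 -0.1842] [0.0705 0.0542 0.0194]
-14 [ 0.5614 -0.1955] [0.0745 0.0647 0.0194]
-18 [ 0.5608 -0.203 ] [0.0765 0.0721 0.0194]
```

play_rows(
  steps=[
    {"claw": 1, "offset": [0, 0, 0.012], "delta_rot": [0, 0, 0]},
    {"claw": 1, "offset": [0.008, 0, 0], "delta_rot": [0, 0, 0]},
    {"claw": 1, "offset": [0.008, 0.003, 0], "delta_rot": [0, 0, 0]},
    {"claw": 1, "offset": [0.008, 0.004, 0], "delta_rot": [0, 0, 0]},
    {"claw": 1, "offset": [0, 0, 0], "delta_rot": [0, 0, 0]},
  ],
)

```text
time_s: 3.05
eef_pos: [0.5378, -0.1308, 0.1042]
ee_rot: [-3.136, -0.029, -0.349]
force: [0.8, -0.2, -0.4]
opening: 0.0003
```

```bash
python3 plan.py
```

```text
3.05 [ 0.5378 -0.1308  0.1042] [-3.136 -0.029 -0.349] [ 0.8 -0.2 -0.4]
40 [ 0.5228 -0.1142] [-0.0202 -0.0104  0.0137]
30 [ 0.5348 -0.1247] [-0.0053 -0.0046  0.0141]
20 [ 0.5451 -0.1377] [0.0089 0.004  0.0144]
10 [ 0.5534 -0.1528] [0.0218 0.0153 0.0148]
0 [ 0.559  -0.1697] [0.0328 0.0293 0.015 ]
-8 [ 0.5612 -0.1842] [0.0398 0.0422 0.0151]
-14 [ 0.5614 -0.1954] [0.0439 0.0527 0.0152]
-18 [ 0.5608 -0.203 ] [0.0459 0.06   0.0152]
```

play_rows(
  steps=[
    {"claw": 1, "offset": [0.007, 0.003, 0.003], "delta_rot": [0, -0.8, 0]},
    {"claw": 1, "offset": [0.007, 0.005, 0.003], "delta_rot": [0, -0.8, 0]},
    {"claw": 1, "offset": [0.005, 0.005, 0], "delta_rot": [0, 0, 0]},
    {"claw": 1, "offset": [0, 0, 0], "delta_rot": [0, 0, 0]},
  ],
)

```text
time_s: 3.38
eef_pos: [0.5555, -0.153, 0.1032]
ee_rot: [-3.135, -0.006, -0.35]
force: [-0.3, 0.5, 0.0]
opening: 0.0004
```

```bash
cat > look.py <<'E'
import sys,cv2
from h import *
from station import bot
n=sys.argv[1]
a=bot.camera("scene");d=bot.camera("side")
np.savez(f"pics/s{n}.npz",**a);np.savez(f"pics/d{n}.npz",**d)
z=np.hstack([cv2.resize(a["img"][110:240,220:350],(400,400)),cv2.resize(d["img"][150:280,310:440],(400,400))])
cv2.imwrite(f"pics/m{n}.png",z[:,:,::-1])
E
python3 plan.py; python3 look.py 2
```

```text
3.3833 [ 0.5555 -0.153   0.1032] [-3.135 -0.006 -0.35 ] [-0.3  0.5  0. ]
40 [ 0.5228 -0.1142] [-0.0441 -0.0251  0.0131]
30 [ 0.5348 -0.1248] [-0.0292 -0.0193  0.0132]
20 [ 0.5452 -0.1377] [-0.015  -0.0108  0.0132]
10 [ 0.5534 -0.1528] [-0.0021  0.0006  0.0132]
0 [ 0.559  -0.1697] [0.009  0.0145 0.0132]
-8 [ 0.5612 -0.1842] [0.016  0.0274 0.0131]
-14 [ 0.5614 -0.1954] [0.02   0.0379 0.0131]
-18 [ 0.5608 -0.203 ] [0.0221 0.0452 0.0131]
```

View pics/m2.png

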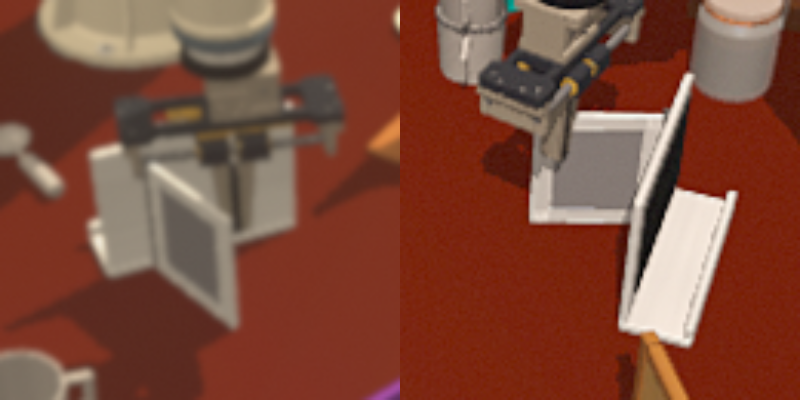

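play_rows(
  steps=[
    {"claw": 1, "offset": [0.004, 0.006, 0.003], "delta_rot": [0, 0, 0]},
    {"claw": 1, "offset": [0.004, 0.006, 0], "delta_rot": [0, 0, 0]},
    {"claw": 1, "offset": [0.003, 0.006, 0], "delta_rot": [0, 0, 0]},
    {"claw": 1, "offset": [0.001, 0.003, 0], "delta_rot": [0, 0, 0]},
    {"claw": 1, "offset": [0, 0, 0], "delta_rot": [0, 0, 0]},
  ],
)

```text
time_s: 3.9
eef_pos: [0.5581, -0.1774, 0.0997]
ee_rot: [-3.135, -0.005, -0.349]
force: [0.2, 0.2, 0.3]
opening: 0.0005
```

```bash
python3 plan.py; python3 look.py 3
```

```text
3.9 [ 0.5581 -0.1774  0.0997] [-3.135 -0.005 -0.349] [0.2 0.2 0.3]
40 [ 0.5228 -0.1142] [-0.0549 -0.0473  0.0097]
30 [ 0.5348 -0.1247] [-0.04   -0.0414  0.0097]
20 [ 0.5451 -0.1377] [-0.0259 -0.0328  0.0097]
10 [ 0.5534 -0.1528] [-0.0129 -0.0215  0.0097]
0 [ 0.559  -0.1697] [-0.0019 -0.0075  0.0097]
-8 [ 0.5612 -0.1842] [0.0051 0.0054 0.0096]
-14 [ 0.5614 -0.1954] [0.0092 0.0159 0.0096]
-18 [ 0.5608 -0.203 ] [0.0112 0.0232 0.0095]
```

View pics/m3.png

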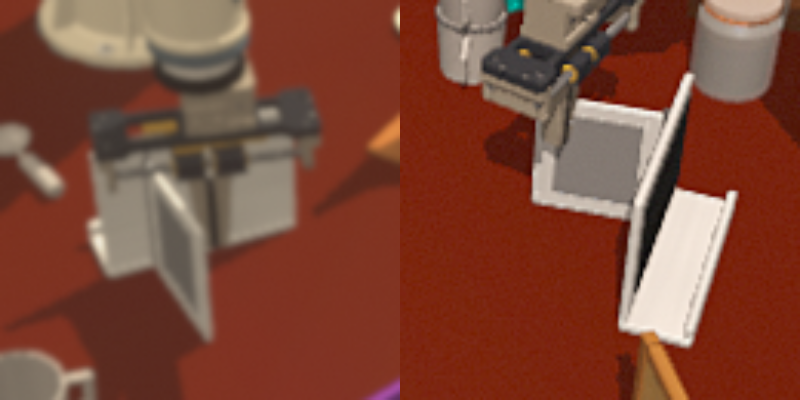

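```bash
cat > ang.py <<'E'
import sys
from h import *
n,*v=sys.argv[1:];v=list(map(float,v))
H=np.array([.461,-.193])
for k,(x,y),(a,b) in [("s",v[:2],(220,0)),("d",v[2:],(310,400))]:
    c=np.load(f"pics/{k}{n}.npz");P=onz(c,a+(x-b)*.325,(110 if k=="s" else 150)+y*.325,.002)
    d=P[:2]-H;print(k,P.round(4),np.linalg.norm(d).round(4),np.degrees(np.arctan2(d[1],d[0])).round(1))
E
python3 ang.py 3 211 340 535 204;python3 ang.py 2 237 327 531 221
```

```text
s [ 0.5814 -0.1953  0.002 ] 0.1204 -1.1
d [ 0.5721 -0.192   0.002 ] 0.1111 0.5
s [ 0.5785 -0.1661  0.002 ] 0.1205 12.9
d [ 0.5715 -0.1664  0.002 ] 0.1137 13.5
```

play_rows(
  steps=[
    {"claw": 1, "offset": [0.003, 0.005, 0], "delta_rot": [0, 0, 0]},
    {"claw": 1, "offset": [0.003, 0.005, 0], "delta_rot": [0, 0, 0]},
    {"claw": 1, "offset": [0.001, 0.003, 0], "delta_rot": [0, 0, 0]},
  ],
)

```text
time_s: 4.25
eef_pos: [0.5599, -0.1916, 0.0995]
ee_rot: [-3.135, -0.004, -0.348]
force: [0.4, 0.6, 1.0]
opening: 0.0007
```

```bash
python3 plan.py|sed -n '1p;7,9p'; python3 look.py 4
```

```text
4.25 [ 0.5599 -0.1916  0.0995] [-3.135 -0.004 -0.348] [0.4 0.6 1. ]
-8 [ 0.5612 -0.1842] [-0.0014 -0.0074  0.0096]
-14 [ 0.5614 -0.1954] [0.0026 0.0031 0.0095]
-18 [ 0.5608 -0.203 ] [0.0046 0.0105 0.0095]
```

View pics/m4.png

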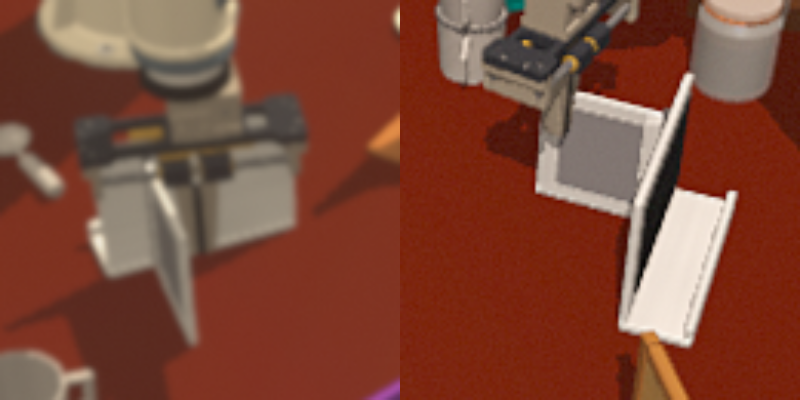

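play_rows(
  steps=[
    {"claw": 1, "offset": [0.001, 0.004, 0], "delta_rot": [0, 0, 0]},
    {"claw": 1, "offset": [0.001, 0.004, 0], "delta_rot": [0, 0, 0]},
    {"claw": 1, "offset": [0, 0, 0], "delta_rot": [0, 0, 0]},
  ],
)

```text
time_s: 4.6
eef_pos: [0.5588, -0.2006, 0.0993]
ee_rot: [-3.135, -0.003, -0.349]
force: [-0.9, 0.0, -0.0]
opening: 0.0007
```

```bash
python3 plan.py|sed -n '1p;7,9p'; python3 look.py 5
```

```text
4.6 [ 0.5588 -0.2006  0.0993] [-3.135e+00 -3.000e-03 -3.490e-01] [-0.9  0.  -0. ]
-8 [ 0.5612 -0.1842] [-0.0033 -0.0162  0.0094]
-14 [ 0.5614 -0.1954] [ 0.0007 -0.0057  0.0094]
-18 [ 0.5608 -0.203 ] [0.0027 0.0017 0.0093]
```

View pics/m5.png

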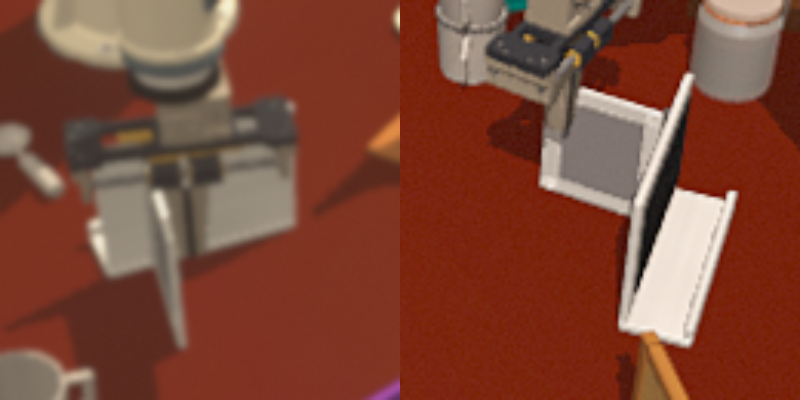

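```bash
python3 ang.py 4 194 344 538 192;python3 ang.py 5 181 347 542 186
```

```text
s [ 0.5779 -0.2113  0.002 ] 0.1183 -8.9
d [ 0.5723 -0.2106  0.002 ] 0.1126 -9.0
s [ 0.5752 -0.2235  0.002 ] 0.1182 -15.0
d [ 0.5699 -0.2206  0.002 ] 0.1124 -14.2
```

play_rows(
  steps=[
    {"claw": 1, "offset": [0.001, 0.003, 0], "delta_rot": [0, 0, 0]},
    {"claw": 1, "offset": [0, 0, 0], "delta_rot": [0, 0, 0]},
  ],
)

```text
time_s: 4.87
eef_pos: [0.5587, -0.2034, 0.0994]
ee_rot: [-3.134, -0.004, -0.348]
force: [-0.2, 0.0, -1.2]
opening: 0.0004
```

play_rows(
  steps=[
    {"claw": 1, "offset": [0, 0.002, 0], "delta_rot": [0, 0, 0]},
    {"claw": 1, "offset": [0, 0, 0], "delta_rot": [0, 0, 0]},
  ],
)

```text
time_s: 5.03
eef_pos: [0.5581, -0.2053, 0.0994]
ee_rot: [-3.134, -0.004, -0.348]
force: [-0.1, 0.8, -0.2]
opening: 0.0006
```

```bash
python3 plan.py|sed -n '1p;7,9p'; python3 look.py 6
```

```text
5.0333 [ 0.5581 -0.2053  0.0994] [-3.134 -0.004 -0.348] [-0.1  0.8 -0.2]
-8 [ 0.5612 -0.1842] [-0.0044 -0.0209  0.0095]
-14 [ 0.5614 -0.1954] [-0.0003 -0.0104  0.0094]
-18 [ 0.5608 -0.203 ] [ 0.0017 -0.003   0.0094]
```

View pics/m6.png

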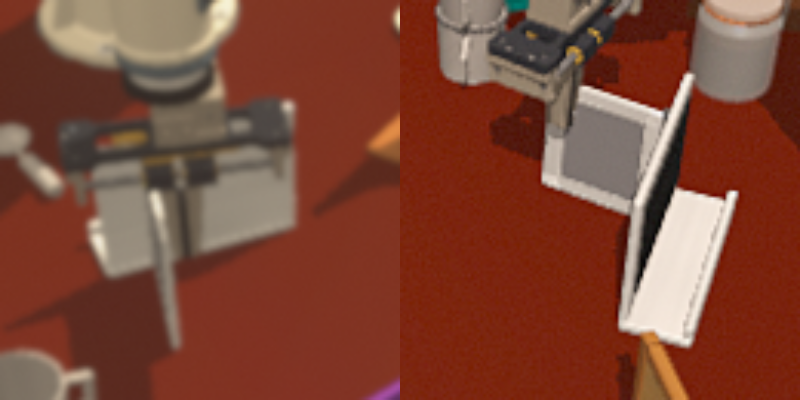

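```bash
python3 ang.py 6 175 348 544 182
```

```text
s [ 0.5735 -0.2289  0.002 ] 0.1181 -17.7
d [ 0.569  -0.2272  0.002 ] 0.1133 -17.6
```

play_rows(
  steps=[
    {"claw": 1, "offset": [0, 0.0015, 0], "delta_rot": [0, 0, 0]},
    {"claw": 1, "offset": [0, 0, 0], "delta_rot": [0, 0, 0]},
  ],
)

```text
time_s: 5.3
eef_pos: [0.5576, -0.2064, 0.0993]
ee_rot: [-3.134, -0.004, -0.348]
force: [-0.4, -0.2, -0.1]
opening: 0.0003
```

play_rows(
  steps=[
    {"claw": 1, "offset": [0, 0, 0], "delta_rot": [0, 0, 0]},
  ],
)

```text
time_s: 5.38
eef_pos: [0.5576, -0.2064, 0.0994]
ee_rot: [-3.134, -0.004, -0.348]
force: [0.8, -0.4, 0.2]
opening: 0.001
```

```bash
cat > diff.py <<'E'
# panel motion: phase correlation of the panel corners vs the picture before
import sys,cv2
from h import *
a,b=sys.argv[1:]
for k,rs in [("s",[(110,200,40,60)] ),("d",[])]:pass
def sh(k,x0,x1,y0,y1):
    A,B=[cv2.cvtColor(np.load(f"pics/{k}{n}.npz")["img"][y0:y1,x0:x1],cv2.COLOR_RGB2GRAY).astype(np.float32) for n in (a,b)]
    return np.round(cv2.phaseCorrelate(A,B,cv2.createHanningWindow(A.shape[::-1],cv2.CV_32F))[0],2)
print("side panel/foot",sh("d",383,424,205,265),"scene left bottom",sh("s",242,266,178,206),"scene right end",sh("s",300,328,165,192))
E
python3 plan.py|sed -n 1p; python3 look.py 7; python3 diff.py 3 6; python3 diff.py 6 7
```

```text
5.3833 [ 0.5576 -0.2064  0.0994] [-3.134 -0.004 -0.348] [ 0.8 -0.4  0.2]
side panel/foot [0.51 0.01] scene left bottom [ 0.1  -0.07] scene right end [0.15 0.87]
side panel/foot [0.42 0.  ] scene left bottom [-0.11  0.03] scene right end [0.29 0.48]
```

View pics/m7.png

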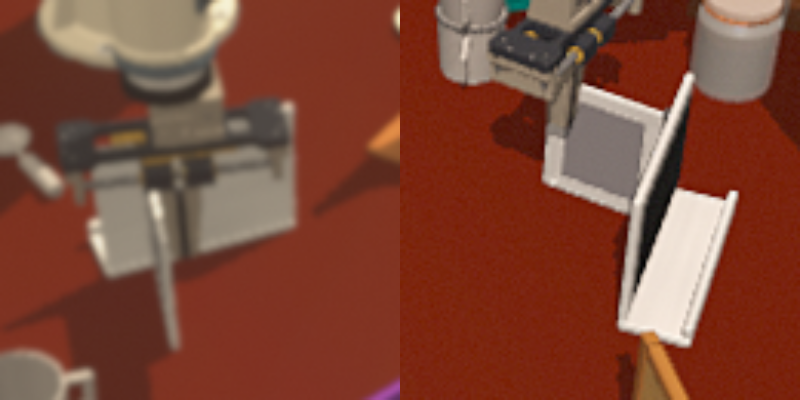

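play_rows(
  steps=[
    {"claw": 1, "offset": [0, 0.0015, 0], "delta_rot": [0, 0, 0]},
    {"claw": 1, "offset": [0, 0, 0], "delta_rot": [0, 0, 0]},
  ],
)

```text
time_s: 5.65
eef_pos: [0.557, -0.2076, 0.0993]
ee_rot: [-3.134, -0.003, -0.348]
force: [-0.2, 1.0, -0.3]
opening: 0.0003
```

play_rows(
  steps=[
    {"claw": 1, "offset": [0, 0, 0], "delta_rot": [0, 0, 0]},
  ],
)

```text
time_s: 5.73
eef_pos: [0.557, -0.2077, 0.0993]
ee_rot: [-3.134, -0.003, -0.348]
force: [0.4, 0.0, 0.2]
opening: 0.0004
```

```bash
python3 plan.py|sed -n 1p; python3 look.py 8;python3 - <<'E'
import numpy as np,cv2
R=[]
for n in "3678":
    d=np.load(f"pics/d{n}.npz")["img"][165:270,345:430];R.append(cv2.resize(d,None,fx=4.5,fy=4.5)[:,:200*2])
a=np.hstack([R[0],R[3]]);cv2.imwrite("pics/c8.png",a[:,:,::-1])
E
```

```text
5.7333 [ 0.557  -0.2077  0.0993] [-3.134e+00 -3.000e-03 -3.480e-01] [0.4 0.  0.2]
```

View pics/c8.png

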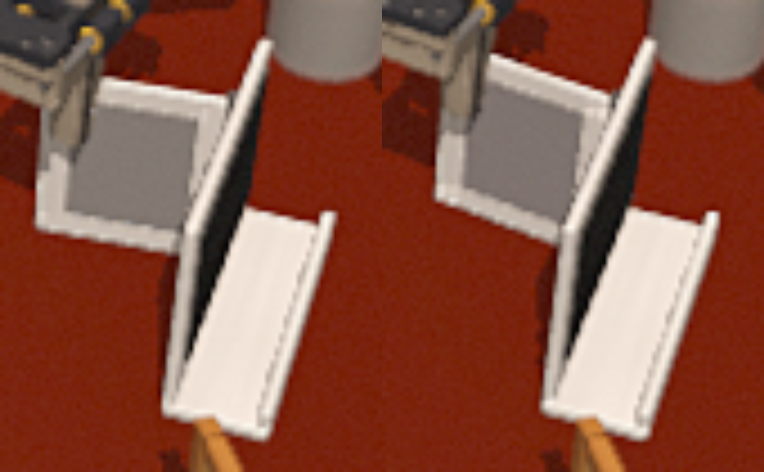

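View pics/m8.png

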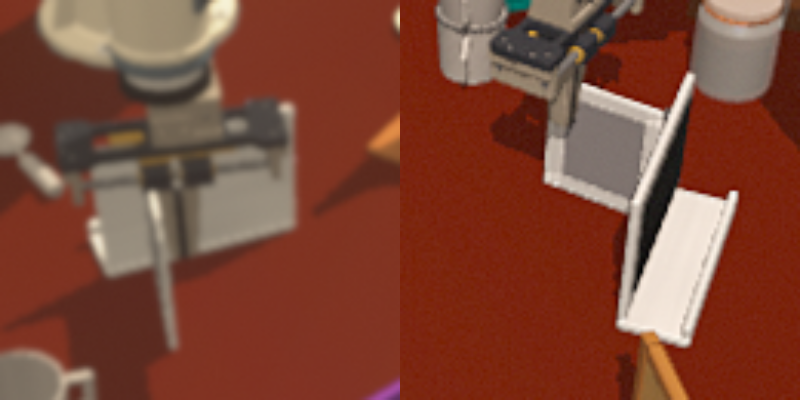

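```bash
cat > lk.py <<'E'
import sys,cv2
from h import *
# bottom near corner of panel/foot, ledge ends, panel top near corner, panel far top (side); panel corners (scene)
pd=np.float32([[383,257],[403,262],[387,216],[404,175],[418,213],[401,212]]);ps=np.float32([[255.8,199],[315,184],[250,190]])
def g(k,n):return cv2.cvtColor(np.load(f"pics/{k}{n}.npz")["img"],cv2.COLOR_RGB2GRAY)
ref=sys.argv[1]
for n in sys.argv[2:]:
    for k,p in (("d",pd),("s",ps)):
        q,s,e=cv2.calcOpticalFlowPyrLK(g(k,ref),g(k,n),p,None,winSize=(9,9),maxLevel=1)
        print(n,k,(q-p).round(2).tolist())
E
python3 lk.py 3 4 5 6 7 8
```

```text
4 d [[0.0, -0.0], [0.0, -0.009999999776482582], [0.14000000059604645, -0.4099999964237213], [0.0, 0.009999999776482582], [-0.0, 0.009999999776482582], [0.0, -0.0]]
4 s [[0.009999999776482582, 0.009999999776482582], [0.009999999776482582, -0.009999999776482582], [0.009999999776482582, 0.019999999552965164]]
5 d [[0.009999999776482582, 0.0], [0.0, -0.0], [0.23999999463558197, -0.6800000071525574], [0.0, -0.0], [-0.0, 0.0], [0.009999999776482582, -0.009999999776482582]]
5 s [[0.0, 0.019999999552965164], [0.019999999552965164, 0.0], [0.009999999776482582, 0.029999999329447746]]
6 d [[0.009999999776482582, -0.029999999329447746], [-0.05999999865889549, 0.0], [0.25, -0.9900000095367432], [0.07000000029802322, 0.029999999329447746], [0.11999999731779099, -0.029999999329447746], [0.07000000029802322, 0.009999999776482582]]
6 s [[-0.019999999552965164, -0.019999999552965164], [-0.10000000149011612, 0.05000000074505806], [-0.15000000596046448, -0.1899999976158142]]
7 d [[-0.12999999523162842, -0.17000000178813934], [-0.3700000047683716, -0.029999999329447746], [0.07999999821186066, -1.190000057220459], [0.25999999046325684, 0.0], [0.28999999165534973, 0.019999999552965164], [0.14000000059604645, 0.009999999776482582]]
7 s [[-0.1599999964237213, -0.07000000029802322], [0.2199999988079071, 0.17000000178813934], [-0.18000000715255737, -0.14000000059604645]]
8 d [[-0.4399999976158142, -0.3400000035762787], [-0.6100000143051147, -0.10000000149011612], [-0.17000000178813934, -1.4600000381469727], [0.4300000071525574, 0.03999999910593033], [0.46000000834465027, 0.10999999940395355], [0.30000001192092896, -0.029999999329447746]]
8 s [[-0.12999999523162842, -0.20999999344348907], [0.019999999552965164, 0.3700000047683716], [-0.25, -0.20000000298023224]]
```

play_rows(
  steps=[
    {"claw": 1, "offset": [0, -0.006, 0], "delta_rot": [0, 0, 0]},
    {"claw": 1, "offset": [0, -0.01, 0], "delta_rot": [0, 0, 0]},
    {"claw": 1, "offset": [0, 0, -0.02], "delta_rot": [0, 0, 0]},
    {"claw": 1, "offset": [0, 0, -0.04], "delta_rot": [0, 0, 0]},
    {"claw": 1, "offset": [0, 0, -0.04], "delta_rot": [0, 0, 0]},
  ],
)

```text
time_s: 6.25
eef_pos: [0.5577, -0.1886, 0.1933]
ee_rot: [-3.134, 0.013, -0.349]
force: [0.9, 0.3, 0.1]
opening: 0.0004
```

play_rows(
  steps=[
    {"claw": 1, "offset": [0, -0.02, -0.03], "delta_rot": [0, 0, 0]},
    {"claw": 1, "offset": [0, -0.03, -0.02], "delta_rot": [0, 0, 0]},
    {"claw": 1, "offset": [0, -0.03, 0], "delta_rot": [0, 0, 0]},
    {"claw": 1, "offset": [0, 0, 0], "delta_rot": [0, 0, 0]},
    {"claw": 1, "offset": [0, 0, 0], "delta_rot": [0, 0, 0]},
  ],
)

```text
time_s: 6.67
eef_pos: [0.5914, -0.109, 0.2573]
ee_rot: [-3.132, -0.003, -0.349]
force: [-0.8, -0.1, 1.4]
opening: 0.0004
```

```bash
python3 plan.py|sed -n 1p; python3 look.py 9;python3 lk.py 3 9
python3 - <<'E'
from h import *
from station import bot
import cv2
b=bot.camera("wrist");np.savez("pics/wrist9.npz",**b);cv2.imwrite("pics/w9.png",b["img"][:,:,::-1])
E
```

```text
6.6667 [ 0.5914 -0.109   0.2573] [-3.132e+00 -3.000e-03 -3.490e-01] [-0.8 -0.1  1.4]
9 d [[-0.4399999976158142, -0.3400000035762787], [-0.6100000143051147, -0.10000000149011612], [-0.17000000178813934, -1.4700000286102295], [0.4300000071525574, 0.05000000074505806], [0.46000000834465027, 0.11999999731779099], [0.30000001192092896, -0.029999999329447746]]
9 s [[-0.1599999964237213, -0.10999999940395355], [0.12999999523162842, 0.41999998688697815], [-0.2800000011920929, -0.18000000715255737]]
```

View pics/m9.png

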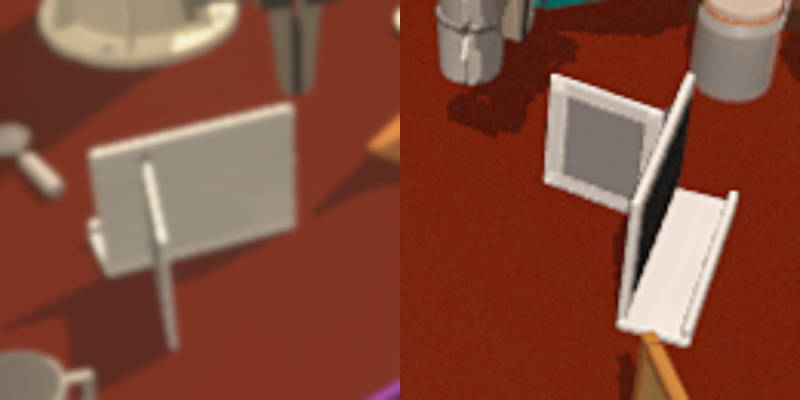

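View pics/w9.png

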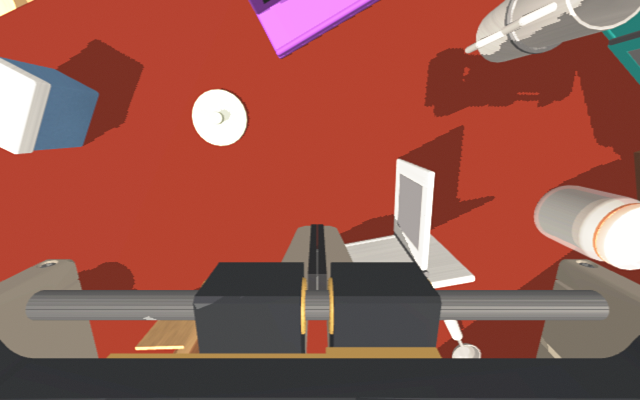

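```bash
python3 ang.py 9 173 349 546 182
python3 - <<'E'
from h import *
w=np.load("pics/wrist9.npz")
for k,m,(x0,x1,y0,y1) in [("scene","s",(338,385,104,166)),("side","d",(368,425,258,345))]:
    a=np.load(f"pics/{k}0.npz")["img"].astype(int);b=np.load(f"pics/{m}9.npz")["img"].astype(int)
    D=abs(a-b).max(2)[y0:y1,x0:x1];print(k,"frame area: changed px",(D>40).sum(),D.max())
E
```

```text
s [ 0.5737 -0.2311  0.002 ] 0.119 -18.7
d [ 0.5671 -0.2276  0.002 ] 0.1116 -18.1
scene frame area: changed px 14 49
side frame area: changed px 11 101
```

```bash
python3 -c "
from station import bot
print(bot.finish_job())"
```

```text
the job is handed in; nothing more can be done
None
```

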